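# Tighten the drilling cradle's hold-down nut down its deep bore

## Task

The cane-drilling cradle's hold-down nut, at the bottom of the deep bore in its head block, has worked loose, and the T-handled long socket standing in that bore is only resting on top of the nut. Turn the socket clockwise (seen from above) by its cross bar until it drops onto the nut, then keep turning until the nut comes up firmly tight against its stop. Leave the socket standing upright on the nut, never lifting it out of the bore, and do not disturb the hammer, the offcut or the cane cup.

Things in the scene. Friction and masses are not known exactly. Their poses are not given: they have to be found in the camera images.
- cradle: Wooden drilling cradle, fixed. Origin: on the bore's axis, at bench height. Head block 110 x 110 x 100 mm high, centred on the origin; vertical bore in its top 41 mm wide, 88 mm deep (floor 12 mm above the bench). Its lower part goes on along own +x to 205 mm and carries a cane tube, 62 mm thick, 200 mm long, lying along y at x = 135 mm (top 108 mm above the bench).
- nut (a joint): Square nut at the bottom of the bore, on its axis: 22 mm across flats, 14 mm high. Value in rad, growing clockwise seen from above: starts between 0 and 0.4, firm stop (fully tight) at 1.6. Turning it takes about 0.3 N m; it stays where it is left. At 0 its flats are square to the cradle's sides.
- wrench_bar (a point): Centre of the cross bar of the loose steel T-handled socket (0.5 to 0.75 kg). Bar 12 mm thick, 170 mm long, along this frame's y, a 17 mm ball at each end; z is up the shaft. It is 185 mm above the foot: 211 mm above the bench while the socket only rests on the nut, 197 mm once dropped on. Shaft 18 mm thick with a 25 mm hub at the bar; socket (lowest 108 mm) 38 mm thick.
- wrench_foot (a point): Centre of the socket's open foot, axes as the bar's. Square recess 24.6 mm across, 18 mm deep. Starts 26 mm above the bench, on top of the nut; fully on, it stands on the bore's floor, 12 mm up. Starts 20 to 70 degrees counter-clockwise of where it fits: turned clockwise that far it drops on by its own weight (it is oiled). Then 7 degrees of play either way; 1.5 mm play in the bore.
- offcut: Bystander: loose wood offcut 90 x 55 x 35 mm; origin at the centre of its underside.
- cane_cup: Bystander: loose upright piece of cane used as a cup, 72 mm diameter, 110 mm high; origin at the centre of its underside.
- hammer: Bystander: loose hammer lying on the bench; origin at the middle of its underside.
There are look-alikes about, which are no part of the job. Of the things like the part that bears wrench_bar, leave any that is green; of the rest the larger one is meant.

How it is judged:
By the outcome, as a careful person would: the job done as asked, in the order asked, and still so for the second after the job is handed in, with the robot touching nothing.
It also fails if it takes over 42 s, if anything falls off the work surface, if the arm or the gripper's body presses on something with over 40 N, if the wrist force passes 120 N, or if a joint passes its speed limit or range.

## Robot

A 7-joint arm with a two-finger parallel gripper is mounted at the origin on the work surface. World frame = base frame: x ahead of the robot, y to its left, z up, the work surface at z = 0. Lengths are in m, angles in rad, forces in N, time in s.
With the tool pointing down it reaches from about 0.4 to 0.85 m from the base axis. Payload 10.4 kg.
Tool frame: the origin (TCP) lies at the very end of the fingers, on their centre line; the grasp point (between the pads) lies r.hold_point_z behind it (r.hold_point_z is the distance from the TCP to the grasp point, in m); z points along the fingers, y is the direction in which the jaws open and shut (so a half turn about z gives the same grasp; the last joint's range is limited). The gripper opens to 87 mm and grips with 3 to 60 N. Pads are 19 mm wide; open, the fingers measure 117 mm over their backs; the gripper's body (75 mm by 190 mm) begins 51 mm behind the grasp point.
Start: joints at [-1.226, 0.332, -0.065, 1.46, 0.022, 1.35, -0.088], TCP at [0.225, 0.583, 0.2] pointing down, gripper open.
Joint ranges: [-2.6, 2.6], [-0.5, 2.12], [-1.47, 1.34], [0.16, 2.42], [-1.27, 4.41], [0.06, 2.06], [-2.6, 2.6]. Speed limits (rad/s): [2.22, 2.22, 2.79, 2.79, 3.14, 3.14, 3.14].

## Interface

Orientations are given as a unit quaternion [x, y, z, w].
In Python, from bench import r gives the robot as it stands.
- The arm moves only by the tool send_rows, never from a script. Its argument "commands" is a list of rows, each a list of 7 numbers: the shift along the world's x, y, z normalised to -1 to 1, where 1 is 0.03 m, then the turn, a rotation vector about the world's x, y, z normalised to -1 to 1, where 1 is 5 degrees, then the gripper command: -1 is fully open, 1 is shut, values between are in proportion. In form: [[tx, ty, tz, ax, ay, az, jaw], ...]. A call has 1 to 10 rows; each row shifts and turns the pose as measured when the row begins; what a row does not reach is not made up. A row lasts 1/12 s, in which the tool goes at most 41.7 mm and 7.16 degrees, less where a joint would pass 70% of its speed; a pose out of reach is approached as far as the arm can. A call with a number of a shift or a turn outside -1 to 1 is refused whole. A call with a gripper value outside its range is refused whole. The fingers move at their own pace and stop on an object; "grip_force" is the grip in N (left out, the last holds). Time passes only in rows, so rows that do not move let the fingers close. It gives the time, the measured TCP pose, the force and the opening at its end, in the units of the state.
- r.read_state(): the state, without advancing time (a new reading comes with each control period).
- r.camera(name): name is "side" or "top"; returns the picture (480x640x3 uint8, blue, green, red); there is no depth.
- r.calibration(name): a dict with "K" (3x3 intrinsics, pixels), "R" (3x3) and "t" (3): a world point X has camera coordinates R X + t. Camera axes: x right, y down, z forward; pixel columns grow to the right and rows downward; lengths in m; the calibration is good to about 2 mm. A picture is of the moment at which its call begins. calibration takes no time and is no camera call.
- r.close_job(): hands the job in, once; it reports no verdict.
The state is a dict: "time": time; "joint_positions": joint angles; "joint_vel": joint speeds; "joint_torque": joint torques, N m; "ee_pos": TCP position; "eef_rot": TCP orientation; "ft_force": force on the tool from outside, world axes, zero at the start; "torque": the same for the moment, N m; "width": finger opening in m.
Only numpy, scipy, OpenCV 4.12 (cv2) and the standard library are available. Lean on these libraries where they do the work, as an engineer would, in place of code of your own. Each camera call takes 0.05 s, during which the arm holds its last target.

## Working session

There is one attempt and no reset: what is moved stays moved. The work goes in short steps, Python scripts to look and compute and a tool call to move; the robot and the scene stay as the last step left them, time stands still between calls to the robot, and variables do not carry over. Pictures are saved under pics/ and viewed, and the job is handed in when it is done.

Besides the shell and the picture viewer there is one more tool, called after ">>>" as name(argument=value, ...) on one line, values as JSON. send_rows: Moves the arm, as the interface text tells. Scaled input: -1 to 1 covers 0.03 m each way for a shift and 5 degrees each way for a turn. Its arguments: {"type":"object","properties":{"commands":{"type":"array"},"grip_force":{"type":"number"}},"required":["commands"]}

```bash
ls; mkdir -p pics
python3 - <<'E'
from bench import r
import cv2
s=r.read_state()
print({k:(v if not hasattr(v,'round') else v) for k,v in s.items()}, r.hold_point_z)
for n in("top","side"):
    cv2.imwrite(f"pics/{n}0.png",r.camera(n)); c=r.calibration(n); print(n,c)
E
```

```text
pics
{'time': 0.0, 'joint_positions': array([-1.22558802,  0.33284074, -0.06466311,  1.4609406 ,  0.0215871 ,
        1.3499475 , -0.08849598]), 'joint_vel': array([-3.22839396e-04,  5.82767673e-05,  9.56707543e-04, -2.89292369e-04,
       -6.43923889e-04, -7.10134587e-04, -1.91939579e-04]), 'joint_torque': array([ 5.04679465e-04, -6.23258901e+01,  2.47302029e-02, -3.89878643e+01,
       -6.14213501e-02,  4.01805213e-02,  1.68458505e-04]), 'ee_pos': array([0.22460021, 0.58278181, 0.19887368]), 'eef_rot': array([ 1.82875473e-01,  9.83135821e-01, -7.14090662e-04, -9.76255733e-05]), 'ft_force': array([ 0.71230217,  0.45964231, -0.16104946]), 'torque': array([-0.0125296 ,  0.02059772,  0.04492986]), 'width': 0.08714286906426613} 0.0187
top {'K': array([[469.93711115,   0.        , 318.07454732],
       [  0.        , 469.93711115, 243.13959771],
       [  0.        ,   0.        ,   1.        ]]), 'R': array([[ 0.02494614, -0.99966231,  0.00727706],
       [-0.99223339, -0.0256468 , -0.12171749],
       [ 0.12186302, -0.00418416, -0.99253811]]), 't': array([-0.04514367,  0.49073593,  1.47166347])}
side {'K': array([[519.48776813,   0.        , 316.46464263],
       [  0.        , 519.48776813, 240.57199292],
       [  0.        ,   0.        ,   1.        ]]), 'R': array([[ 0.97657403, -0.21450575, -0.01704254],
       [-0.12085721, -0.48124313, -0.86821575],
       [ 0.17803566,  0.84993666, -0.49589411]]), 't': array([-0.47742151,  0.18129437,  1.28330401])}
```

View pics/top0.png

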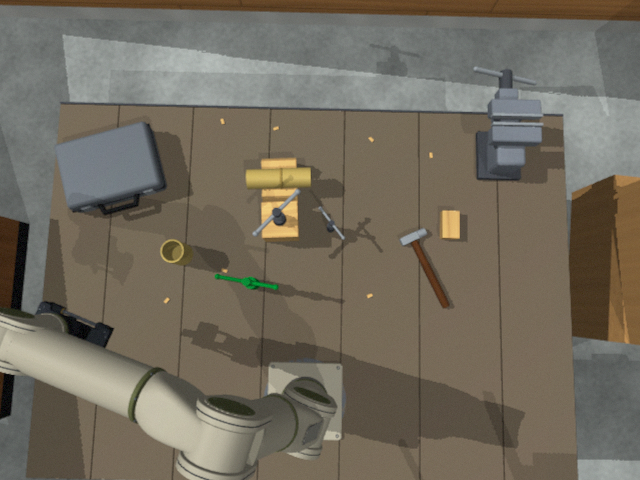

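View pics/side0.png

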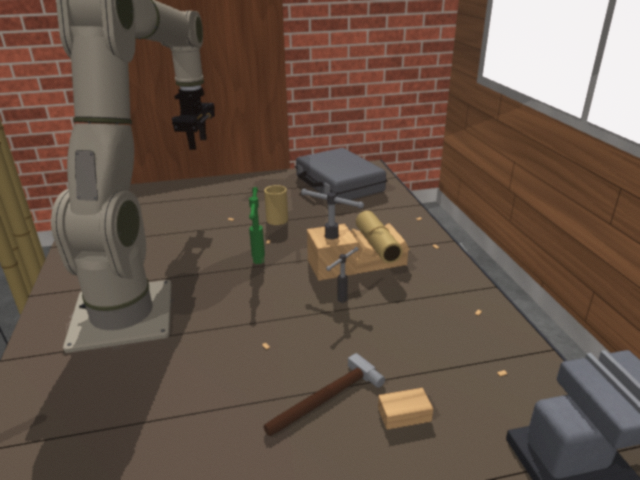

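Top view: there are three T-sockets. They are the grey one in the head block (bar 253,235 to 300,193, hub about 278,216), a smaller grey one standing on the bench (about 331,224), and a green one (about 248,283). The grey one in the bore fits: it isn't green and it is the larger. I'll confirm that in an enlarged crop.

Run:
```python
import cv2,numpy as np
a=cv2.imread("pics/top0.png")[150:250,235:355]; b=cv2.imread("pics/side0.png")[170:310,280:420]
a=cv2.resize(a,(480,400),interpolation=cv2.INTER_CUBIC); b=cv2.resize(b,None,fx=400/140,fy=400/140,interpolation=cv2.INTER_CUBIC)[:, :310]
b=cv2.resize(cv2.imread("pics/side0.png")[170:310,295:405],(314,400),interpolation=cv2.INTER_CUBIC)
cv2.imwrite("pics/crop0.png",np.hstack([a,b]))
```

```text
(no output)
```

View pics/crop0.png

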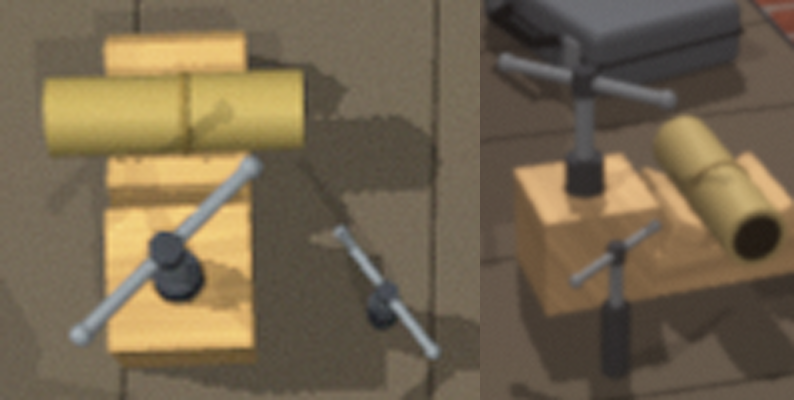

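```bash
cat > h.py <<'E'
from bench import r
import numpy as np, cv2
def P(n):
    c=r.calibration(n); return c["K"]@np.hstack([c["R"],c["t"].reshape(3,1)])
def tri(a,b):
    X=cv2.triangulatePoints(P("top"),P("side"),np.float64(a).reshape(2,1),np.float64(b).reshape(2,1)).ravel(); return X[:3]/X[3]
def ray(n,uv,z):
    c=r.calibration(n); d=c["R"].T@np.linalg.inv(c["K"])@np.array([*uv,1.]); o=-c["R"].T@c["t"]; return o+d*(z-o[2])/d[2]
def proj(n,X):
    p=P(n)@np.append(X,1); return p[:2]/p[2]
E
python3 - <<'E'
from h import *
A=tri((298.5,190.8),(361.9,204.6));B=tri((255,233.8),(303.8,191.7))
print(A,B,(A+B)/2,np.linalg.norm(A-B), np.degrees(np.arctan2(*(A-B)[1::-1])))
for z in(.205,.211):
  a=ray("top",(298.5,190.8),z);b=ray("top",(255,233.8),z);print(z,a,b,np.linalg.norm(a-b))
# head block top face corners (z=.1) from crop: (105,208),(251,202),(254,348),(110,352)
for c in((105,208),(251,202),(254,348),(110,352)): print(ray("top",(235+c[0]/4,150+c[1]/4),.1))
# check by triangulation of cane tube etc. skip
for uv,z in(((175,250),.11),((450,225),.035),((415,238),.03),((331,224),.1)): print(uv,ray("top",uv,z))
E
```

```text
[0.61685048 0.0276457  0.21239293] [0.49064781 0.14626019 0.21026483] [0.55374914 0.08695295 0.21132888] 0.17320808169452526 -43.224668387388625
0.205 [0.61952464 0.02777688 0.205     ] [0.49222442 0.14686111 0.205     ] 0.1743169521314619
0.211 [0.61810727 0.0275299  0.211     ] [0.49138756 0.14607108 0.211     ] 0.17352203798793078
[0.6060955  0.14556153 0.1       ]
[0.6137712  0.03349144 0.1       ]
[0.50046407 0.02777932 0.1       ]
[0.49454571 0.13732713 0.1       ]
(175, 250) [0.44996734 0.39801841 0.11      ]
(450, 225) [ 0.56065389 -0.45415783  0.035     ]
(415, 238) [ 0.51636067 -0.34282633  0.03      ]
(331, 224) [ 0.54319368 -0.0704656   0.1       ]
```

Confirmed: the big grey T stands in the bore. Its bar centre triangulates to (0.554, 0.087, 0.211) with the bar line at -43°, and the cradle yaw is about 3.6°. The plan is to straddle the bar loosely 50 mm from the axis on the +y end, so the socket can still drop freely, and walk it clockwise along an arc.

First I raise the arm and travel over.

>>> send_rows(commands=[[0,0,1,0,0,0,0.3],[0,0,1,0,0,0,0.3],[0,0,1,0,0,0,0.3],[0.3,-0.5,1,0,0,-1,0.3],[0.5,-0.8,0.5,0,0,-1,0.3],[0.6,-0.9,0,0,0,-1,0.3],[0.6,-0.9,0,0,0,-1,0.3],[0.6,-0.9,0,0,0,0,0.3],[0.6,-0.9,0,0,0,0,0.3],[0.6,-0.9,0,0,0,0,0.3]])

```text
time: 0.93
ee_pos: [0.3336, 0.4036, 0.3331]
eef_rot: [0.352, 0.936, -0.005, -0.005]
ft_force: [0.8, 0.6, 0.2]
width: 0.033
```

Run:
```python
from h import *
print(tri((330.5,222.5),(342.6,258.2)))
s=r.read_state();print(s['ee_pos'],s['eef_rot'],s['width'],s['joint_positions'])
```

```text
[ 0.54245203 -0.06791252  0.12192968]
[0.33361625 0.40361257 0.33311223] [ 0.35242344  0.93581344 -0.00546455 -0.00458923] 0.032995910934650145 [-1.04632322  0.07835383  0.08987694  1.4881278  -0.01316584  1.58830982
 -0.10636276]
```

>>> send_rows(commands=[[0.6,-0.95,0,0,0,-0.4,0.3],[0.6,-0.95,0,0,0,0,0.3],[0.6,-0.95,0,0,0,0,0.3],[0.6,-0.95,0,0,0,0,0.3],[0.6,-0.95,0,0,0,0,0.3],[0.6,-0.95,0,0,0,0,0.3],[0.6,-0.95,0,0,0,0,0.3],[0.6,-0.95,0,0,0,0,0.3],[0.6,-0.95,0,0,0,0,0.3],[0.6,-0.8,0,0,0,0,0.3]])

```text
time: 1.77
ee_pos: [0.5184, 0.1053, 0.3313]
eef_rot: [0.37, 0.929, -0.006, -0.006]
ft_force: [0.6, 0.7, 0.0]
width: 0.0301
```

```bash
cat > st.py <<'E'
from h import *
def st():
    s=r.read_state(); q=s['eef_rot']; from scipy.spatial.transform import Rotation as Ro
    M=Ro.from_quat(q).as_matrix(); C=np.array([.554,.0865]); d=s['ee_pos'][:2]-C
    print('t',round(s['time'],2),'p',s['ee_pos'].round(4),'zaxis',M[:,2].round(3),'ydeg',round(np.degrees(np.arctan2(M[1,1],M[0,1])),1),'rad',round(np.hypot(*d)*1000,1),'az',round(np.degrees(np.arctan2(d[1],d[0])),1),'F',s['ft_force'].round(1),'T',s['torque'].round(2),'w',round(s['width']*1000,1),'j7',round(s['joint_positions'][6],2),'j',s['joint_positions'].round(2))
    return s
E
python3 -c "from st import *;st()"
```

```text
t 1.77 p [0.5184 0.1053 0.3313] zaxis [-0.016 -0.007 -1.   ] ydeg 46.6 rad 40.3 az 152.2 F [0.6 0.7 0. ] T [ 0.   -0.08 -0.  ] w 30.1 j7 0.56 j [-0.68  0.09  0.43  1.49 -0.03  1.59  0.56]
```

>>> send_rows(commands=[[0,0.5,0,0.08,-0.18,0,0.3],[0,0,-0.7,0,0,0,0.3],[0,0,-0.7,0,0,0,0.3],[0,0,0,0,0,0,0.3]])

```text
time: 2.1
ee_pos: [0.5222, 0.1108, 0.2876]
eef_rot: [0.377, 0.926, -0.001, 0.002]
ft_force: [0.2, -0.5, 0.4]
width: 0.0304
```

```bash
python3 -c "
from st import *;st()
a=cv2.resize(r.camera('top')[150:300,200:360],(427,400),interpolation=cv2.INTER_CUBIC); b=cv2.resize(r.camera('side')[130:280,260:400],(373,400),interpolation=cv2.INTER_CUBIC)
cv2.imwrite('pics/a1.png',np.hstack([a,b]))"
```

```text
t 2.1 p [0.5222 0.1108 0.2876] zaxis [ 0.002 -0.003 -1.   ] ydeg 45.8 rad 40.1 az 142.6 F [ 0.2 -0.5  0.4] T [-0.06  0.02  0.01] w 30.4 j7 0.53 j [-0.68  0.09  0.42  1.58 -0.03  1.48  0.53]
```

View pics/a1.png

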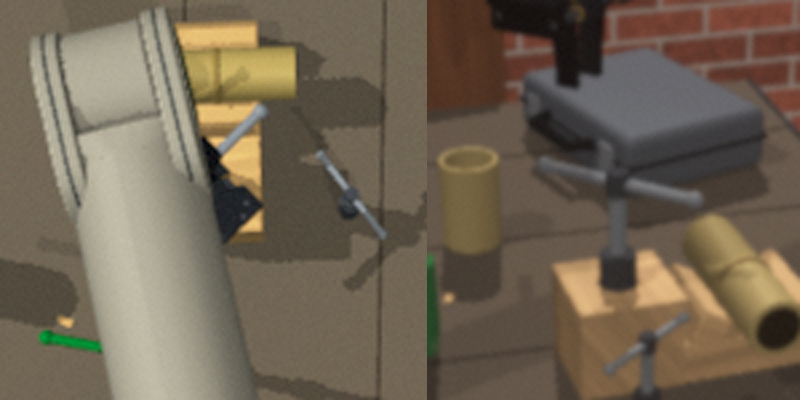

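The fingers hover above the +y arm of the bar, and the bar (crop 540,165 to 700,200) is unmoved. I'll nudge outward and descend to straddle it.

>>> send_rows(commands=[[-0.25,0.4,0,0,0,0.2,0.3],[0,0,-0.6,0,0,0,0.3],[0,0,-0.7,0,0,0,0.3],[0,0,-0.6,0,0,0,0.3]])

```text
time: 2.53
ee_pos: [0.5175, 0.1279, 0.2412]
eef_rot: [0.366, 0.931, 0.005, 0.007]
ft_force: [0.3, 0.1, 0.1]
width: 0.0304
```

```bash
python3 -c "
from st import *;st()
b=cv2.resize(r.camera('side')[130:280,260:400],(560,600),interpolation=cv2.INTER_CUBIC)
cv2.imwrite('pics/a2.png',b)"
```

```text
t 2.53 p [0.5175 0.1279 0.2412] zaxis [ 0.016  0.004 -1.   ] ydeg 47.1 rad 55.2 az 131.5 F [0.3 0.1 0.1] T [-0.06  0.03 -0.03] w 30.4 j7 0.52 j [-0.7   0.09  0.4   1.68 -0.03  1.37  0.52]
```

View pics/a2.png

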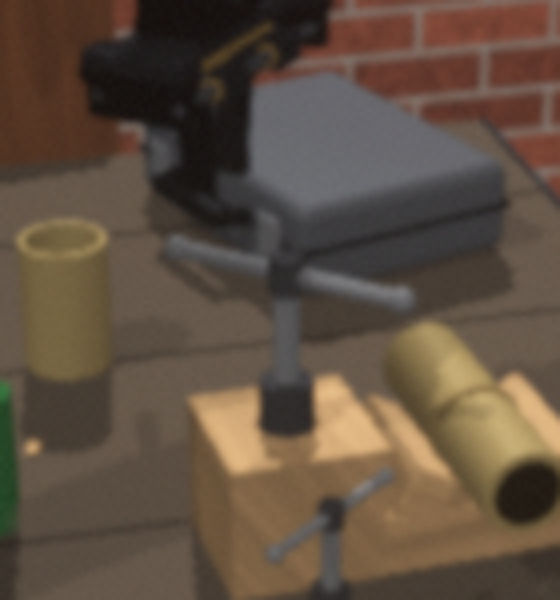

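>>> send_rows(commands=[[-0.1,-0.15,0,-0.05,0.18,0,0.3],[0,0,-0.5,0,0,0,0.3],[0,0,-0.6,0,0.05,0,0.3],[0,0,0,0,0,0,0.3]])

```text
time: 2.92
ee_pos: [0.5128, 0.1257, 0.2095]
eef_rot: [0.363, 0.932, -0.002, -0.003]
ft_force: [-0.4, 0.3, -0.7]
width: 0.0306
```

```bash
python3 -c "
from st import *;st()"
```

```text
t 2.92 p [0.5128 0.1257 0.2095] zaxis [-0.007 -0.001 -1.   ] ydeg 47.4 rad 56.9 az 136.5 F [-0.4  0.3 -0.7] T [-0.    0.01  0.01] w 30.6 j7 0.54 j [-0.69  0.11  0.4   1.72 -0.05  1.33  0.54]
```

Azimuth is on the bar. Two rows further down.

>>> send_rows(commands=[[0,0,-0.6,0,0,0,0.3],[0,0,-0.6,0,0,0,0.3],[0,0,0,0,0,0,0.5],[0,0,0,0,0,0,0.5]])

```text
time: 3.25
ee_pos: [0.515, 0.1275, 0.1806]
eef_rot: [0.362, 0.932, 0.001, -0.001]
ft_force: [0.6, -0.3, -0.4]
width: 0.0245
```

```bash
python3 -c "
from st import *;st()
b=cv2.resize(r.camera('side')[130:280,260:400],(560,600),interpolation=cv2.INTER_CUBIC)
cv2.imwrite('pics/a3.png',b)"
```

```text
t 3.25 p [0.515  0.1275 0.1806] zaxis [-0.002  0.002 -1.   ] ydeg 47.5 rad 56.6 az 133.5 F [ 0.6 -0.3 -0.4] T [-0.03  0.02  0.04] w 24.5 j7 0.55 j [-0.69  0.13  0.4   1.76 -0.06  1.26  0.55]
```

View pics/a3.png

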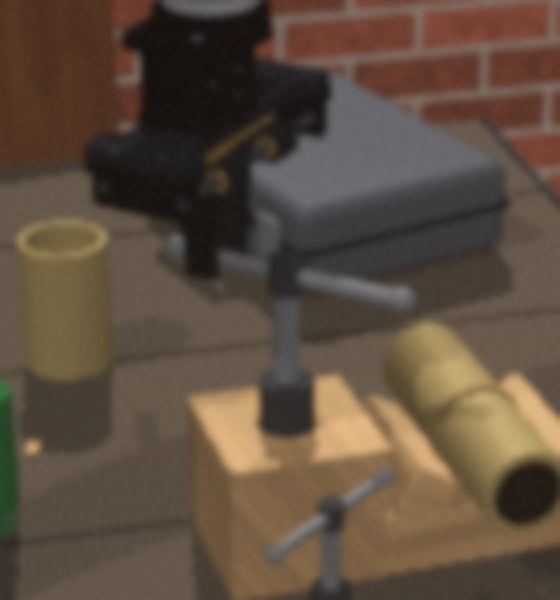

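The bar's left arm passes between the fingers (crop about 200,250). Now the first clockwise arc.

>>> send_rows(commands=[[0.1,0.08,0,0,0,-0.8,0.5],[0.11,0.07,0,0,0,-0.8,0.5],[0.12,0.06,0,0,0,-0.8,0.5],[0.12,0.05,0,0,0,-0.8,0.5],[0.13,0.04,0,0,0,-0.8,0.5],[0.13,0.03,0,0,0,-0.8,0.5]])

```text
time: 3.8
ee_pos: [0.54, 0.1393, 0.1924]
eef_rot: [0.554, 0.832, 0.005, 0.002]
ft_force: [-0.3, -0.6, -0.2]
width: 0.0218
```

```bash
python3 -c "
from st import *;st()
b=cv2.resize(r.camera('side')[130:280,260:400],(560,600),interpolation=cv2.INTER_CUBIC)
cv2.imwrite('pics/a4.png',b)"
```

```text
t 3.8 p [0.54   0.1393 0.1924] zaxis [ 0.008  0.006 -1.   ] ydeg 22.7 rad 54.6 az 104.9 F [-0.3 -0.6 -0.2] T [-0.08  0.09  0.03] w 21.8 j7 0.13 j [-0.72  0.18  0.44  1.68 -0.08  1.28  0.13]
```

View pics/a4.png

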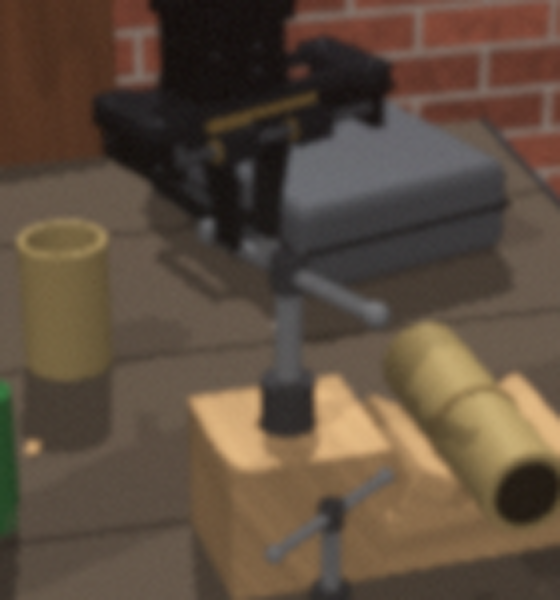

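The tool crept up 12 mm with no vertical load, so I'll bring it back down as I go on. The bar has followed to about 113°.

>>> send_rows(commands=[[0,0,-0.4,-0.07,0.09,0,0.5],[0.12,0.02,-0.1,0,0,-0.8,0.5],[0.12,0.01,-0.08,0,0,-0.8,0.5],[0.13,0.0,-0.08,0,0,-0.8,0.5],[0.13,-0.01,-0.08,0,0,-0.8,0.5]])

```text
time: 4.27
ee_pos: [0.5572, 0.1415, 0.1745]
eef_rot: [0.666, 0.746, 0.002, 0.001]
ft_force: [-0.7, -0.7, 0.7]
width: 0.0219
```

```bash
python3 -c "
from st import *;st()
b=cv2.resize(r.camera('side')[130:280,260:400],(560,600),interpolation=cv2.INTER_CUBIC)
cv2.imwrite('pics/a5.png',b)"
```

```text
t 4.27 p [0.5572 0.1415 0.1745] zaxis [ 0.005  0.001 -1.   ] ydeg 6.5 rad 55.1 az 86.7 F [-0.7 -0.7  0.7] T [-0.12  0.21 -0.03] w 21.9 j7 -0.12 j [-0.73  0.24  0.47  1.66 -0.11  1.26 -0.12]
```

View pics/a5.png

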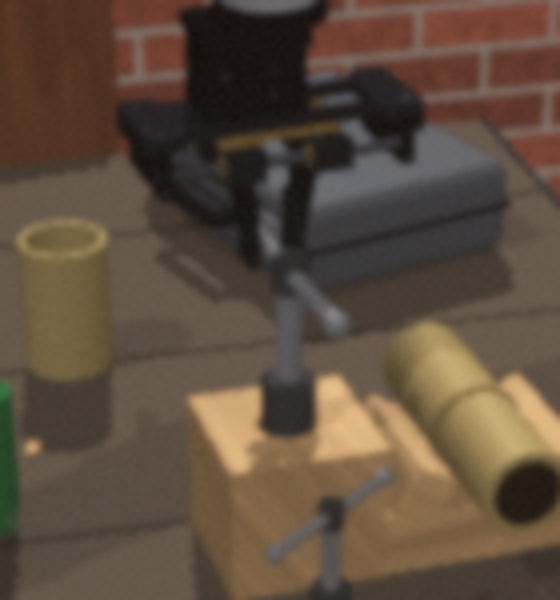

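>>> send_rows(commands=[[0.12,-0.02,-0.02,0,0.05,-0.9,0.5],[0.12,-0.03,-0.02,0,0,-0.9,0.5],[0.12,-0.04,-0.02,0,0,-0.9,0.5],[0.12,-0.05,-0.02,0,0,-0.9,0.5]])

```text
time: 4.65
ee_pos: [0.5715, 0.138, 0.1729]
eef_rot: [0.774, 0.633, -0.0, -0.001]
ft_force: [-0.3, -0.5, 0.7]
width: 0.0218
```

```bash
python3 -c "
from st import *;st()
b=cv2.resize(r.camera('side')[130:280,260:400],(560,600),interpolation=cv2.INTER_CUBIC)
cv2.imwrite('pics/a6.png',b)"
```

```text
t 4.65 p [0.5715 0.138  0.1729] zaxis [-0.001  0.001 -1.   ] ydeg -11.5 rad 54.4 az 71.2 F [-0.3 -0.5  0.7] T [-0.03  0.03 -0.  ] w 21.8 j7 -0.4 j [-0.74  0.28  0.51  1.63 -0.15  1.27 -0.4 ]
```

View pics/a6.png

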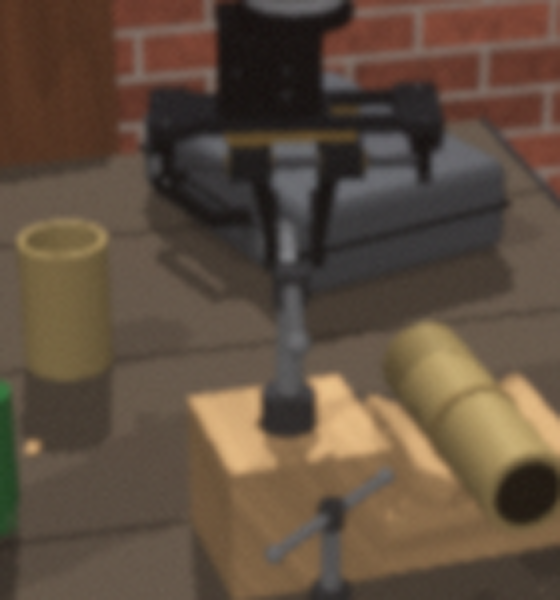

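```bash
python3 -c "
from st import *
a=cv2.imread('pics/a5.png')[220:450,200:400];b=cv2.imread('pics/a6.png')[220:450,200:400]
cv2.imwrite('pics/cmp.png',cv2.resize(np.hstack([a,b]),(800,460)))
C=np.array([.554,.0865])
for z in(.211,.197): 
  for az in (70,75,80,85,90): 
    e=np.radians(az); print(z,az,(proj('side',[*(C-.085*np.array([np.cos(e),np.sin(e)])),z])-[260,130])*4)
  print('hub',(proj('side',[*C,z])-[260,130])*4)
"
```

```text
0.211 70 [274.95906418 330.84235448]
0.211 75 [286.99890611 331.1421503 ]
0.211 80 [299.06655683 330.96870474]
0.211 85 [311.05430843 330.32348254]
0.211 90 [322.85536887 329.21277342]
hub [289.62022266 272.33561281]
0.197 70 [275.07964382 351.10485822]
0.197 75 [287.05444999 351.41307114]
0.197 80 [299.0568543 351.241751 ]
0.197 85 [310.97981645 350.59234169]
0.197 90 [322.71720512 349.47116992]
hub [289.6593483  291.80691429]
```

View pics/cmp.png

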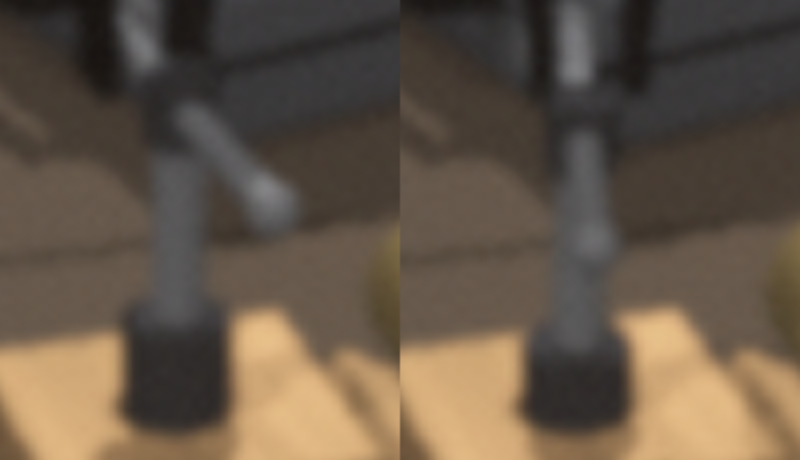

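The socket has dropped by roughly 11–14 mm: its collar top went from row 310 to 340 in the enlarged crop. I'll keep turning and check the drop again.

>>> send_rows(commands=[[0.12,-0.04,0,0,0,-0.9,0.5],[0.12,-0.06,0,0,0,-0.9,0.5],[0.11,-0.07,0,0,0,-0.9,0.5],[0.1,-0.08,0,0,0,-0.9,0.5]])

```text
time: 5.03
ee_pos: [0.5842, 0.1309, 0.1737]
eef_rot: [0.863, 0.505, -0.001, -0.001]
ft_force: [-3.4, 1.7, -2.1]
width: 0.0219
```

```bash
python3 -c "
from st import *;st()
b=cv2.resize(r.camera('side')[130:280,260:400],(560,600),interpolation=cv2.INTER_CUBIC)
cv2.imwrite('pics/a7.png',b)"
```

```text
t 5.03 p [0.5842 0.1309 0.1737] zaxis [-0.003  0.002 -1.   ] ydeg -29.3 rad 53.7 az 55.8 F [-3.4  1.7 -2.1] T [0.27 0.92 0.03] w 21.9 j7 -0.67 j [-0.75  0.32  0.56  1.6  -0.18  1.28 -0.67]
```

View pics/a7.png

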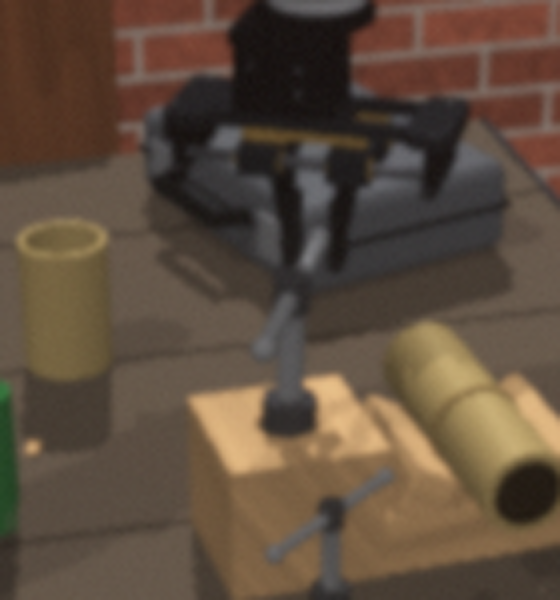

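Fully dropped: the collar top is now at row ~393 (was 372) and the near ball at (262,348) matches z=0.197. The contact force of about 4 N fits driving the nut. Continuing.

>>> send_rows(commands=[[0.12,-0.09,0,0,0,-0.9,0.5],[0.11,-0.1,0,0,0,-0.9,0.5],[0.1,-0.11,0,0,0,-0.9,0.5],[0.09,-0.12,0,0,0,-0.9,0.5],[0.08,-0.13,0,0,0,-0.9,0.5]])

```text
time: 5.5
ee_pos: [0.5916, 0.1227, 0.1732]
eef_rot: [0.942, 0.336, -0.005, -0.009]
ft_force: [-6.2, 4.4, 3.2]
width: 0.0219
```

```bash
python3 -c "
from st import *;st()"
```

```text
t 5.5 p [0.5916 0.1227 0.1732] zaxis [-0.016  0.014 -1.   ] ydeg -50.7 rad 52.3 az 43.9 F [-6.2  4.4  3.2] T [1.06 1.36 0.07] w 21.9 j7 -0.99 j [-0.76  0.35  0.62  1.57 -0.23  1.3  -0.99]
```

>>> send_rows(commands=[[0.14,-0.15,0,-0.1,-0.1,-0.5,0.5],[0.13,-0.16,0,-0.05,-0.05,-0.6,0.5],[0.11,-0.17,0,-0.05,-0.05,-0.7,0.5],[0.1,-0.18,0,0,0,-0.7,0.5],[0.08,-0.19,0,0,0,-0.7,0.5]])

```text
time: 5.92
ee_pos: [0.6015, 0.109, 0.1732]
eef_rot: [0.977, 0.215, -0.004, -0.006]
ft_force: [-4.1, 5.8, 1.8]
width: 0.0223
```

```bash
python3 -c "
from st import *;st()
b=cv2.resize(r.camera('side')[130:280,260:400],(560,600),interpolation=cv2.INTER_CUBIC)
cv2.imwrite('pics/a8.png',b)"
```

```text
t 5.92 p [0.6015 0.109  0.1732] zaxis [-0.01  0.01 -1.  ] ydeg -65.1 rad 52.6 az 25.4 F [-4.1  5.8  1.8] T [1.41 1.13 0.04] w 22.3 j7 -1.2 j [-0.77  0.37  0.67  1.56 -0.25  1.3  -1.2 ]
```

View pics/a8.png

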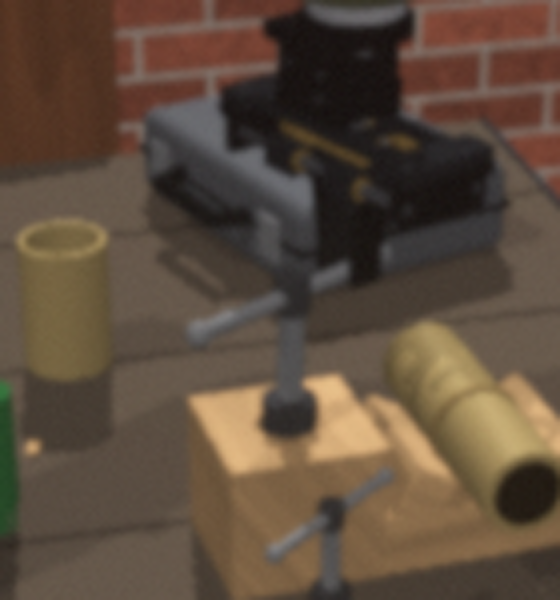

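The bar is at about 30°, the socket is still seated and the force is steady at 7 N. About 35° to go.

>>> send_rows(commands=[[0.08,-0.19,0,-0.1,-0.1,-0.8,0.5],[0.06,-0.2,0,0,0,-0.8,0.5],[0.04,-0.2,0,0,0,-0.8,0.5],[0.02,-0.2,0,0,0,-0.8,0.5],[0.01,-0.2,0,0,0,-0.8,0.5]])

```text
time: 6.38
ee_pos: [0.6038, 0.0934, 0.1737]
eef_rot: [0.998, 0.056, -0.002, -0.01]
ft_force: [-0.8, 7.2, -0.6]
width: 0.0221
```

```bash
python3 -c "
from st import *;st()"
```

```text
t 6.38 p [0.6038 0.0934 0.1737] zaxis [-0.005  0.019 -1.   ] ydeg -83.6 rad 50.3 az 7.9 F [-0.8  7.2 -0.6] T [1.75 0.28 0.03] w 22.1 j7 -1.47 j [-0.79  0.38  0.73  1.57 -0.28  1.3  -1.47]
```

>>> send_rows(commands=[[0.0,-0.2,0,-0.15,-0.05,-0.6,0.5],[0.0,-0.2,0,-0.05,0,-0.6,0.5],[-0.01,-0.2,0,0,0,-0.6,0.5]])

```text
time: 6.63
ee_pos: [0.6031, 0.085, 0.1742]
eef_rot: [1.0, -0.013, 0.001, -0.006]
ft_force: [3.2, 8.1, -2.3]
width: 0.0222
```

```bash
python3 -c "
from st import *;st()"
```

```text
t 6.63 p [0.6031 0.085  0.1742] zaxis [ 0.002  0.012 -1.   ] ydeg -91.5 rad 49.1 az -1.8 F [ 3.2  8.1 -2.3] T [ 1.77 -0.33  0.04] w 22.2 j7 -1.6 j [-0.81  0.37  0.77  1.58 -0.28  1.29 -1.6 ]
```

>>> send_rows(commands=[[0.0,-0.2,0,-0.1,0,-0.4,0.5],[-0.02,-0.22,0,-0.05,0,-0.4,0.5],[-0.03,-0.24,0,0,0,-0.4,0.5],[-0.03,-0.25,0,0,0,-0.3,0.5]])

```text
time: 6.97
ee_pos: [0.6018, 0.0725, 0.1744]
eef_rot: [0.998, -0.063, 0.003, -0.007]
ft_force: [7.1, 17.2, -6.3]
width: 0.0217
```

```bash
python3 -c "
from st import *;st()
b=cv2.resize(r.camera('side')[130:280,260:400],(560,600),interpolation=cv2.INTER_CUBIC)
cv2.imwrite('pics/a9.png',b)"
```

```text
t 6.97 p [0.6018 0.0725 0.1744] zaxis [ 0.007  0.013 -1.   ] ydeg -97.2 rad 49.8 az -16.3 F [ 7.1 17.2 -6.3] T [ 3.88 -1.54 -0.04] w 21.7 j7 -1.67 j [-0.81  0.37  0.79  1.59 -0.28  1.29 -1.67]
```

View pics/a9.png

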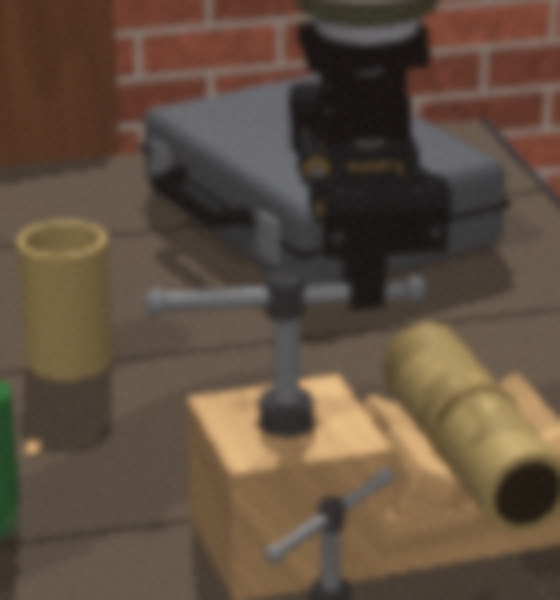

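The force has risen from 8 to 17 N (about 0.9 N m) with the bar at about -5°, where I predicted the stop. I'll press a little more to see whether it stalls.

>>> send_rows(commands=[[-0.05,-0.27,0,-0.05,0,-0.2,0.5],[-0.05,-0.29,0,-0.05,0,0,0.5],[-0.05,-0.29,0,0,0,0,0.5]])

```text
time: 7.27
ee_pos: [0.6017, 0.0716, 0.1746]
eef_rot: [0.998, -0.053, 0.009, -0.016]
ft_force: [12.9, 23.1, -12.2]
width: 0.0221
```

```bash
python3 -c "
from st import *;st()
b=cv2.resize(r.camera('side')[130:280,260:400],(560,600),interpolation=cv2.INTER_CUBIC)
cv2.imwrite('pics/a10.png',b)"
```

```text
t 7.27 p [0.6017 0.0716 0.1746] zaxis [ 0.019  0.031 -0.999] ydeg -96.1 rad 50.0 az -17.3 F [ 12.9  23.1 -12.2] T [ 5.17 -2.74 -0.26] w 22.1 j7 -1.64 j [-0.8   0.35  0.79  1.61 -0.29  1.27 -1.64]
```

View pics/a10.png

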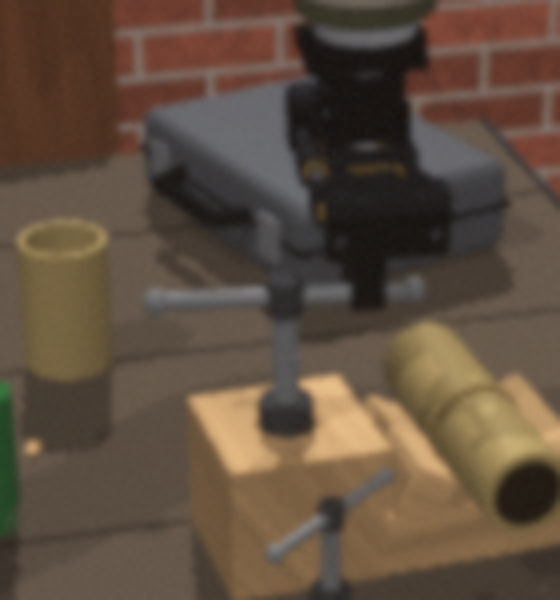

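It has stalled: the bar didn't move while the force rose to about 26 N (about 1.3 N m). The nut is against its stop. I'll back off to centre the bar between the fingers, open, and check.

>>> send_rows(commands=[[0,0.25,0,-0.25,0.15,0,0.5],[0,0.1,0,-0.1,0.05,0,0.3],[0,0,0,0,0,0,0],[0,0,0,0,0,0,0]])

```text
time: 7.65
ee_pos: [0.6014, 0.0872, 0.1753]
eef_rot: [0.999, -0.041, 0.001, -0.002]
ft_force: [1.0, -0.1, -0.0]
width: 0.0343
```

```bash
python3 -c "
from st import *;st()
b=cv2.resize(r.camera('side')[130:280,260:400],(560,600),interpolation=cv2.INTER_CUBIC)
cv2.imwrite('pics/a11.png',b)"
```

```text
t 7.65 p [0.6014 0.0872 0.1753] zaxis [ 0.002  0.004 -1.   ] ydeg -94.7 rad 47.4 az 0.8 F [ 1.  -0.1 -0. ] T [-0.01  0.2   0.02] w 34.3 j7 -1.66 j [-0.82  0.37  0.78  1.58 -0.27  1.3  -1.66]
```

View pics/a11.png

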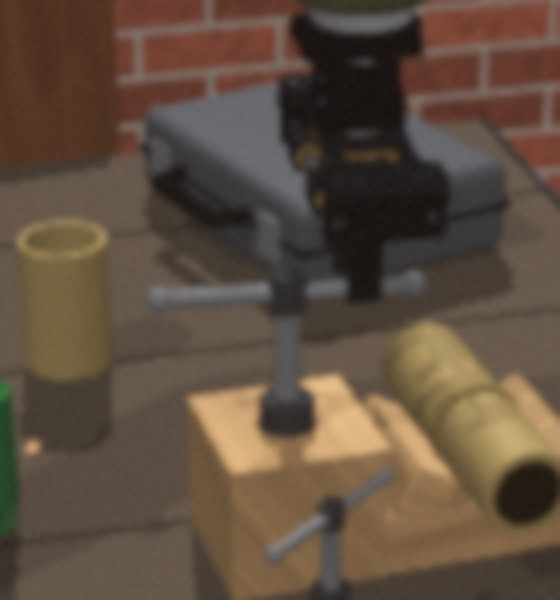

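```bash
python3 -c "
from st import *
for n,a,b in(('a10',(155,300),(413,288)),('a11',(157,297),(414,283))):
  A=ray('side',np.array(a)/4+[260,130],.197);B=ray('side',np.array(b)/4+[260,130],.197)
  print(n,A.round(4),B.round(4),np.degrees(np.arctan2(*(B-A)[1::-1])),np.linalg.norm(A-B),((A+B)/2).round(4))
"
```

```text
a10 [0.4663 0.0964 0.197 ] [0.6335 0.072  0.197 ] -8.298382836233218 0.16895300145330644 [0.5499 0.0842 0.197 ]
a11 [0.4684 0.1005 0.197 ] [0.6363 0.0791 0.197 ] -7.241646075107405 0.16928152422174148 [0.5524 0.0898 0.197 ]
```

The bar rests at about -7 to -8° by the side view. The stop is predicted at -5° including play, so they agree within measuring error. Rising clear.

>>> send_rows(commands=[[0,-0.15,0,0,0,0,-0.1],[0,0,0,0,0,0,-0.1],[0,0,0.4,0,0,0,-0.1],[0,0,0.8,0,0,0,-0.1],[0,0,1,0,0,0,-0.1],[0,0,1,0,0,0,-0.1],[0,0,1,0,0,0,-0.1],[-0.5,0.9,0.5,0,0,0,-0.1],[-0.5,0.9,0,0,0,0,-0.1],[-0.5,0.9,0,0,0,0,-0.1]])

```text
time: 8.53
ee_pos: [0.5551, 0.1461, 0.3296]
eef_rot: [0.999, -0.054, 0.003, 0.0]
ft_force: [-0.5, -0.5, 0.2]
width: 0.0478
```

>>> send_rows(commands=[[-0.5,0.9,0,0,0,0,-0.1],[-0.5,0.9,0,0,0,0,-0.1],[-0.5,0.9,0,0,0,0,-0.1],[-0.5,0.9,0,0,0,0,-0.1],[-0.5,0.9,0,0,0,0,-0.1],[0,0,0,0,0,0,-0.1],[0,0,0,0,0,0,-0.1]])

```text
time: 9.12
ee_pos: [0.4742, 0.2872, 0.3385]
eef_rot: [0.999, -0.053, 0.006, -0.004]
ft_force: [0.8, -0.7, 0.4]
width: 0.0477
```

```bash
python3 -c "
from st import *;st()
T=r.camera('top');S=r.camera('side')
cv2.imwrite('pics/topF.png',T);cv2.imwrite('pics/sideF.png',S)
cv2.imwrite('pics/f.png',np.hstack([cv2.resize(T[150:250,235:355],(480,400),interpolation=cv2.INTER_CUBIC),cv2.resize(S[170:310,295:405],(314,400),interpolation=cv2.INTER_CUBIC)]))"
```

```text
t 9.12 p [0.4742 0.2872 0.3385] zaxis [ 0.011  0.007 -1.   ] ydeg -96.1 rad 216.0 az 111.7 F [ 0.8 -0.7  0.4] T [-0.16  0.16 -0.02] w 47.7 j7 -2.23 j [-1.23  0.13  0.68  1.45 -0.08  1.57 -2.23]
```

View pics/f.png

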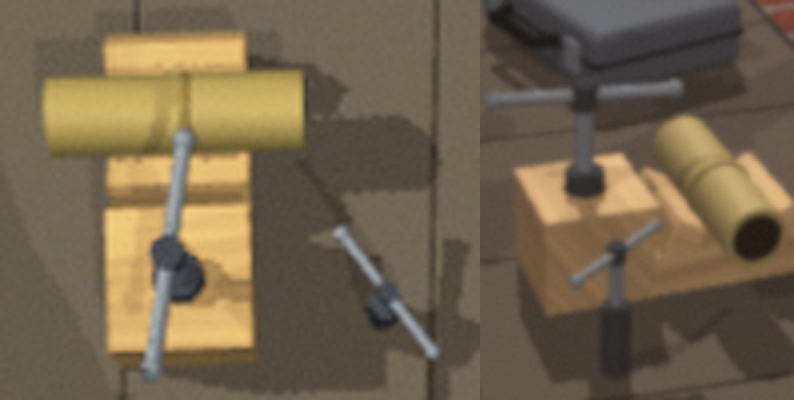

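View pics/sideF.png

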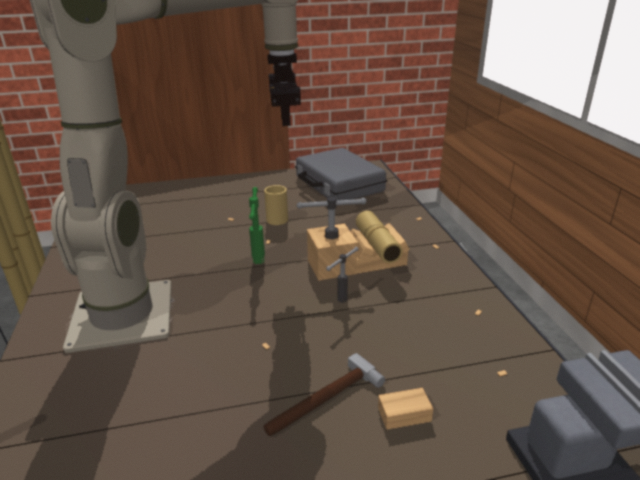

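```bash
python3 -c "
from st import *
A=tri((235+183/4,150+138/4),(295+(677-480)/2.855,170+88/2.857));B=tri((235+151/4,150+369/4),(295+(490-480)/2.855,170+101/2.857))
print(A,B,(A+B)/2,np.degrees(np.arctan2(*(A-B)[1::-1])),np.linalg.norm(A-B))
for n,z in(('top',.197),):
  a=ray(n,(280.75,184.5),z);b=ray(n,(272.75,242.25),z);print(np.degrees(np.arctan2(*(a-b)[1::-1])))
a=cv2.imread('pics/top0.png').astype(int);b=cv2.imread('pics/topF.png').astype(int)
for nm,(x,y,w,h) in dict(hammer=(395,225,60,85),offcut=(436,205,30,40),small=(310,200,40,45)).items(): print(nm,np.abs(a-b)[y:y+h,x:x+w].mean())
a=cv2.imread('pics/side0.png').astype(int);b=cv2.imread('pics/sideF.png').astype(int);print('cup',np.abs(a-b)[180:230,258:295].mean())
"
```

```text
[0.63832519 0.07988775 0.19634169] [0.46793559 0.09701119 0.19587482] [0.55313039 0.08844947 0.19610825] -5.73871724856795 0.17124849615181698
-5.730868146656647
hammer 10.792091503267974
offcut 3.6875
small 4.812962962962963
cup 4.783243243243243
```

The triangulated bar is at z = 0.196 and -5.7° (predicted stop about -5°). The bystanders sit at the same pixels as before in the side view. The top-view difference at the hammer looks like the arm's shadow, since the hammer sits at the same pixels in the side view. Handing in.

```bash
python3 -c "
from bench import r
print(r.close_job())"
```

```text
the job is handed in; nothing more can be done
None
```

I turned the larger grey T-socket about 142° clockwise, and the nut is tight against its stop. I straddled the cross bar loosely with the fingers instead of gripping it. The socket dropped onto the nut after roughly 58° to 75° of turning. I kept turning until the bar stalled, then backed off, opened the jaws and lifted clear. The job was handed in at about 9 s of the 42 s allowed.

**Last checks**
- **Seating:** the bar centre is at z = 0.196 m, where 0.197 m is fully on. The socket looks upright, and the robot is not touching it.
- **Tightness:** the bar stands at -5.7°, against about -5.1° predicted for the stop including play. At the end the push rose from about 8 N to 26 N (about 1.3 N m, against 0.3 N m to turn the nut) without the bar moving.
- **Bystanders:** the hammer, offcut, cane cup and both look-alike sockets sit at the same pixels as before in the side view.

**Disagreements**
- **Side view alone:** it put the bar at -7° to -8°. Both views together gave -5.7°.
- **Hammer:** the before-and-after difference in the top view was high at the hammer. I put that down to the arm's shadow, because it had not moved in the side view.
- **Vertical load at the stall:** there was about 12 N of vertical force on the tool at the final push, which could have tended to lift the socket. Its seating was unchanged afterwards.

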